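# Try the seed dispensers and reject the jammed one

## Task

One of the two seed dispensers in the wooden stand is jammed, and it cannot be seen which. Press each plunger down gently, without lifting the dispenser out: push the one that runs freely fully home and leave it in its pocket; when the other turns clearly stiff part way, stop without forcing it, then stand that dispenser upright in the red tray. Leave everything else on the bench alone.

Things in the scene. Friction and masses are not known exactly. Their poses are not given: they have to be found in the camera images.
- dispenser_a: Seed dispenser a: an upright green plastic cylinder, 36 mm across and 95 mm tall, about 180 g in all, with a white plunger rod and yellow knob on top. Loose; at the start it stands in pocket a of the stand, 30 mm deep with 1.5 mm play all round. Origin: centre of its underside; z up along its axis. May be the free or the jammed one; they look the same.
- plunger_a (a joint): How far plunger a is pushed down into dispenser a: 0 fully up, 0.030 fully home (m; hard stop). It stays where it is left. A free plunger slides all the way with a steady 2 N or so. A jammed one moves just as easily at first, then part way down its resistance climbs by about 1.2 N per mm: by 5 N it is clearly stiff, and more than 15 N breaks it.
- plunger_a_top (a point): Centre of the top face of plunger a's yellow knob, a disc 28 mm across and 19 mm tall on a 10 mm rod. The knob's underside is 33 mm above the green body when up and 3 mm above it when fully home. The whole dispenser can be lifted upright by this knob (the plunger may slide up a little).
- pocket_a (a point): Centre of the floor of pocket a in the stand, 15 mm above the bench, 30 mm below the stand's top.
- dispenser_b: Seed dispenser b: an upright green plastic cylinder, 36 mm across and 95 mm tall, about 180 g in all, with a white plunger rod and yellow knob on top. Loose; at the start it stands in pocket b of the stand, 30 mm deep with 1.5 mm play all round. Origin: centre of its underside; z up along its axis. May be the free or the jammed one; they look the same.
- plunger_b (a joint): How far plunger b is pushed down into dispenser b: 0 fully up, 0.030 fully home (m; hard stop). It stays where it is left. A free plunger slides all the way with a steady 2 N or so. A jammed one moves just as easily at first, then part way down its resistance climbs by about 1.2 N per mm: by 5 N it is clearly stiff, and more than 15 N breaks it.
- plunger_b_top (a point): Centre of the top face of plunger b's yellow knob, a disc 28 mm across and 19 mm tall on a 10 mm rod. The knob's underside is 33 mm above the green body when up and 3 mm above it when fully home. The whole dispenser can be lifted upright by this knob (the plunger may slide up a little).
- pocket_b (a point): Centre of the floor of pocket b in the stand, 15 mm above the bench, 30 mm below the stand's top.
- stand: Fixed brown wooden block, 70 (x) by 180 (y) by 45 mm, with two round pockets 100 mm apart along its y. Origin: centre of its underside.
- tray: Fixed red plastic reject tray, open on top, 140 by 140 mm, 30 mm high, walls and floor 5 mm. Origin: centre of its underside. It is left or right of the stand.
- tin: Fixed metal seed tin with a green lid, 74 (x) by 114 (y) by 65 mm, on the other side of the stand from the tray. Origin: centre of its underside. A bystander.
- tin_button (a joint): Round brass button, 20 mm across, on the tin's front (its -x side): 0 out, 0.004 fully pressed (m). Not to be pressed.
- pot_big: Terracotta pot, 110 mm across, 100 mm tall, loose. Origin: centre of underside. A bystander.
- pot_small: Terracotta pot, 90 mm across, 80 mm tall, loose. Origin: centre of underside. A bystander.
- cloche: Glass bell cloche, 132 mm across, 160 mm tall, loose. Origin: centre of underside. A bystander.
- widger: Flat stainless widger, 172 mm long along its x, 20 mm wide, 4 mm thick, loose on the bench on the robot's side of the stand. Origin: underside near the middle. A bystander.
- scoop: Lime-green plastic scoop, about 200 mm long along its x, 60 mm wide, 35 mm tall, loose. Origin: underside, where bowl meets handle. A bystander.
Mind the look-alikes: they are no part of the job. Leave any purple look-alike of the dispenser_b alone.

How it is judged:
On the way, in this order (a step that is already met when the one before it is completed fails the run):
1. the jammed plunger, in the stand, is pushed until it clearly resists part way (about 4 N or more) (((value of joint plunger_a between 0.006 and 0.026 m and contact force between dispenser_a and stand above 5.8 N) or (value of joint plunger_b between 0.006 and 0.026 m and contact force between dispenser_b and stand above 5.8 N))), for 0.1 s.
2. the jammed dispenser stands upright in the red tray (((x of dispenser_a in the frame of tray between -0.055 and 0.055 m and y of dispenser_a in the frame of tray between -0.055 and 0.055 m and z of dispenser_a in the frame of tray below 0.012 m and angle between dispenser_a's own z axis and vertical below 0.12 rad and linear speed of dispenser_a below 0.02 m/s) or (x of dispenser_b in the frame of tray between -0.055 and 0.055 m and y of dispenser_b in the frame of tray between -0.055 and 0.055 m and z of dispenser_b in the frame of tray below 0.012 m and angle between dispenser_b's own z axis and vertical below 0.12 rad and linear speed of dispenser_b below 0.02 m/s))), for 0.2 s.
At the end, for the whole second after the job is handed in: The free plunger is home (at least 27 of its 30 mm) with its dispenser upright in its own pocket (within 8 mm); the other dispenser stands on the floor of the red tray, upright within 0.12 rad, at rest, its axis within 55 mm of the tray's centre lines ((((value of joint plunger_a above 0.027 m and distance between dispenser_a and pocket_a below 0.008 m and angle between dispenser_a's own z axis and vertical below 0.12 rad) and (x of dispenser_b in the frame of tray between -0.055 and 0.055 m and y of dispenser_b in the frame of tray between -0.055 and 0.055 m and z of dispenser_b in the frame of tray below 0.012 m and angle between dispenser_b's own z axis and vertical below 0.12 rad and linear speed of dispenser_b below 0.02 m/s)) or ((value of joint plunger_b above 0.027 m and distance between dispenser_b and pocket_b below 0.008 m and angle between dispenser_b's own z axis and vertical below 0.12 rad) and (x of dispenser_a in the frame of tray between -0.055 and 0.055 m and y of dispenser_a in the frame of tray between -0.055 and 0.055 m and z of dispenser_a in the frame of tray below 0.012 m and angle between dispenser_a's own z axis and vertical below 0.12 rad and linear speed of dispenser_a below 0.02 m/s)))); the robot touches nothing.
It fails at once if a plunger is forced: pushed with more than about 15 N before it is nearly home (26 mm) ((contact force between dispenser_a and stand above 17 N and value of joint plunger_a below 0.026 m) or (contact force between dispenser_b and stand above 17 N and value of joint plunger_b below 0.026 m)).
It fails at once if a dispenser is pressed into the stand with more than 40 N (contact force between any of dispenser_a, dispenser_b and stand above 40 N).
It fails at once if a dispenser is tipped over (angle between any of dispenser_a, dispenser_b's own z axis and vertical above 0.7 rad).
It fails at once if a pot, the cloche, the widger or the scoop is moved by more than 25 mm (distance of any of pot_big, pot_small, cloche, widger, scoop from where it was at the start of the episode above 0.025 m).
It fails at once if the seed tin's button is pressed (value of joint tin_button above 0.003 m).
It also fails if it takes over 58 s, if anything falls off the work surface, if the arm or the gripper's body presses on something with over 40 N, if the wrist force passes 120 N, or if a joint passes its speed limit or range.

## Robot

A 6-joint arm with a two-finger parallel gripper is mounted at the origin on the work surface. World frame = base frame: x ahead of the robot, y to its left, z up, the work surface at z = 0. Lengths are in m, angles in rad, forces in N, time in s.
With the tool pointing down it reaches from about 0.225 to 0.875 m from the base axis. Payload 3.4 kg.
Tool frame: the origin (TCP) lies between the finger pads; the fingertips stand 8 mm ahead of it and the grasp point (between the pads) lies 11 mm behind it; z points along the fingers, y is the line along which they close (so a half turn about z gives the same grasp; the last joint's range is limited). The gripper opens to 85 mm and grips with 20 to 120 N. Pads are 22 mm wide; open, the fingers measure 114 mm over their backs; the gripper's body (76 mm by 85 mm) begins 54 mm behind the grasp point. The pads swing forward as they close: fully open they stand 13 mm farther back than shut.
Start: joints at [-1.254, 0.276, 1.505, -0, 1.361, -0.121], TCP at [0.244, -0.521, 0.239] pointing down, gripper open.
Joint ranges: [-2.89, 2.89], [-0.75, 2.08], [0.22, 2.7], [-1.18, 4.32], [0.11, 2.71], [-2.7, 2.7]. Speed limits (rad/s): [2.57, 2.57, 3.14, 3.14, 3.14, 3.14].

## Interface

Orientations are given as a unit quaternion [w, x, y, z].
In Python, from rig import manip, optics, finder gives the robot as it stands.
- The arm moves only by the tool servo_tool, never from a script. Its argument "increments" is a list of rows, each a list of 7 numbers: the shift along the tool's x, y, z in cm, then the turn, a rotation vector about the tool's x, y, z in degrees, then the closure, from -1 (fully open) to 1 (shut). In form: [[x, y, z, rx, ry, rz, gripper], ...]. A call has exactly 5 rows; each row shifts and turns the commanded pose from where the row before left it, along the tool's axes as they then stand; what a row does not reach is not made up. A row lasts 1/10 s, in which the tool goes at most 50 mm and 8.59 degrees, less where a joint would pass 70% of its speed; a pose out of reach is approached as far as the arm can. A call is refused whole if a number of a shift passes 5 or a number of a turn 8.59, either way. A call with a gripper value outside its range is refused whole. The fingers move at their own pace and stop on an object; "squeeze" is the grip in N (left out, the last holds). Time passes only in rows, so rows that do not move let the fingers close, or fill a call up. It gives the time, the measured TCP pose, the force, the opening and the grip force at its end, in the units of the state.
- manip.get_state(): the state, without advancing time (a new reading comes with each control period).
- optics.get_image(name): name is "side" or "top" or "wrist"; returns the picture (480x640x3 uint8, red, green, blue); there is no depth.
- optics.get_calibration(name): a dict with "fov_y" (degrees; the focal length in pixels is half the picture's height over the tangent of half this angle, whatever the lens; pixels are square), "cx", "cy" (the principal point, pixels), "world_to_cam" (4x4, takes a point from world to camera coordinates). Camera axes: x right, y down, z forward; pixel columns grow to the right and rows downward; lengths in m; the calibration is good to about 2 mm. A picture is of the moment at which its call begins: read the wrist's pose just before it. get_calibration takes no time and is no camera call; for the wrist camera it gives the pose at the moment of the call.
- manip.sign_off(): hands the job in; it is judged then, once.
Trained networks look in the newest picture that a camera, given by its name, has taken for a name from the list of things; names that differ only in an ending like _2 or _b are one class to them, and where a whole thing is asked for, a point or a joint stands for the part that bears it (a point fixed in the world has none). Each returns a list of dicts, best first, with "p" (0 to 1); they miss things now and then, are a little off and sometimes report something else, mostly with a low value. They report only what shows in the picture. A call takes as long as a camera call. They do not tell look-alikes from the thing itself.
- finder.silhouettes(label, camera): "region" (480x640 bool, what is visible of it) and "box" ([centre column, centre row, width, height] in pixels, round what is visible of it).
- finder.tip_of(label, camera): "at" ([column, row] in pixels: a listed point, or the origin of a listed thing).
The state is a dict: "clock": time; "qpos": joint angles; "qd": joint speeds; "effort": joint torques, N m; "position": TCP position; "ee_rot": TCP orientation; "contact_force": force on the tool from outside, world axes, zero at the start; "moment": the same for the moment, N m; "width": finger opening in m; "gripper_force": force on a finger pad.
Only numpy, scipy, OpenCV 4.12 (cv2) and the standard library are available. Lean on these libraries where they do the work, as an engineer would, in place of code of your own. Each camera call takes 0.05 s, during which the arm holds its last target. There are 200 camera calls.

## Working session

There is one attempt and no reset: what is moved stays moved. The work goes in short steps, Python scripts to look and compute and a tool call to move; the robot and the scene stay as the last step left them, time stands still between calls to the robot, and variables do not carry over. Pictures are saved under pics/ and viewed, at most 10 in all, crops included, and the job is handed in when it is done.

Besides the shell and the picture viewer there is one more tool, called after "Call:" in YAML: its name, and indented under it one key for each argument. servo_tool: Moves the arm, as the interface text tells. Its arguments: {"type":"object","properties":{"increments":{"type":"array","items":{"type":"array","items":{"type":"number"}}},"squeeze":{"type":"number"}},"required":["increments"]}

```bash
mkdir -p pics; cat > h.py <<'E'
import numpy as np, cv2
from rig import manip, optics, finder
def ray(cam,px):
    c=optics.get_calibration(cam); f=240/np.tan(np.radians(c["fov_y"])/2)
    M=np.array(c["world_to_cam"]); R=M[:3,:3]; o=-R.T@M[:3,3]
    d=R.T@np.array([(px[0]-c["cx"])/f,(px[1]-c["cy"])/f,1]); return o,d/np.linalg.norm(d)
def proj(cam,p):
    c=optics.get_calibration(cam); f=240/np.tan(np.radians(c["fov_y"])/2)
    q=np.array(c["world_to_cam"])@np.r_[p,1]; return np.array([c["cx"]+f*q[0]/q[2],c["cy"]+f*q[1]/q[2]])
def tri(r):
    A=sum(np.eye(3)-np.outer(d,d) for o,d in r); b=sum((np.eye(3)-np.outer(d,d))@o for o,d in r)
    p=np.linalg.solve(A,b); return p,[np.linalg.norm((np.eye(3)-np.outer(d,d))@(p-o)) for o,d in r]
def atz(cam,px,z):
    o,d=ray(cam,px); return o+d*(z-o[2])/d[2]
E
python3 - <<'E'
from h import *
s=manip.get_state(); print(s)
ims={c:optics.get_image(c) for c in("side","top")}
for c in ims: cv2.imwrite(f"pics/{c}0.png",ims[c][...,::-1])
for c in("side","top"):
    print(c,optics.get_calibration(c))
    for l in("plunger_a_top","dispenser_a","stand","tray","tin","pocket_a"):
        print(c,l,[(np.round(t["at"]).tolist(),round(t["p"],2)) for t in finder.tip_of(l,c)])
E
```

```text
{'clock': 0.0, 'qpos': array([-1.25397909e+00,  2.76625183e-01,  1.50613241e+00, -1.13889860e-05,
        1.36070056e+00, -1.20993676e-01]), 'qd': array([ 0.00046982,  0.00080875, -0.00023219,  0.00032503,  0.00160726,
       -0.00128693]), 'effort': array([-2.62593458e-03, -4.16789138e+01, -2.45811832e+01, -5.45319799e-04,
        1.10081464e-02, -7.36505683e-07]), 'position': array([ 0.24361007, -0.52028   ,  0.23842277]), 'ee_rot': array([-9.27738883e-04,  9.76135042e-01,  2.17162402e-01, -9.67229241e-05]), 'contact_force': array([0.04303915, 0.61329891, 0.38859752]), 'moment': array([ 0.06036952,  0.02703101, -0.05973638]), 'gripper_force': 0.0, 'width': 0.08504888897825805}
side {'fov_y': 49.15041438691055, 'cx': 324.65415187580487, 'cy': 240.24691731365849, 'world_to_cam': array([[-0.92762621, -0.37275734,  0.0236977 ,  0.57603463],
       [-0.2110537 ,  0.47075771, -0.85664667,  0.22029655],
       [ 0.30816546, -0.79964939, -0.51535901,  0.91321232],
       [ 0.        ,  0.        ,  0.        ,  1.        ]])}
side plunger_a_top [([353.0, 244.0], 0.88)]
side dispenser_a [([
[... 320 characters left out ...]
8.0], 0.23)]
top {'fov_y': 57.02527732935549, 'cx': 320.5275507913386, 'cy': 236.5627964616699, 'world_to_cam': array([[-0.01833191, -0.99959925, -0.0215704 ,  0.04473175],
       [-0.99326041,  0.02067664, -0.11404486,  0.6171961 ],
       [ 0.11444516,  0.01933437, -0.9932414 ,  1.0221315 ],
       [ 0.        ,  0.        ,  0.        ,  1.        ]])}
top plunger_a_top [([299.0, 267.0], 0.46)]
top dispenser_a [([323.0, 232.0], 0.81), ([344.0, 270.0], 0.64), ([302.0, 271.0], 0.6)]
top stand [([324.0, 272.0], 0.91), ([285.0, 175.0], 0.55)]
top tray [([453.0, 277.0], 0.85), ([345.0, 265.0], 0.35)]
top tin [([219.0, 267.0], 0.92)]
top pocket_a [([303.0, 273.0], 0.74), ([345.0, 268.0], 0.69)]
```

View pics/side0.png

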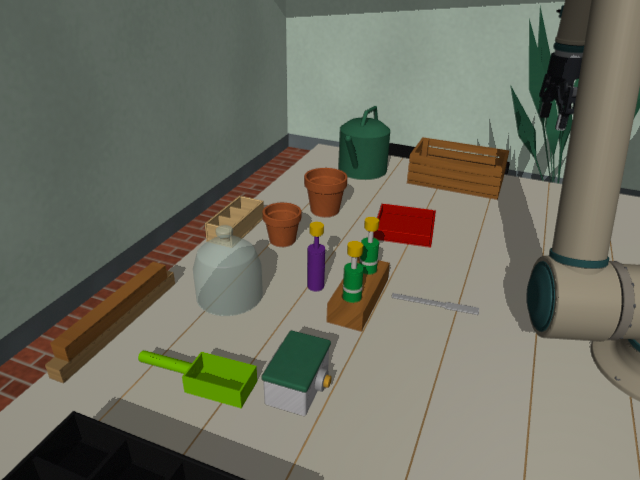

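View pics/top0.png

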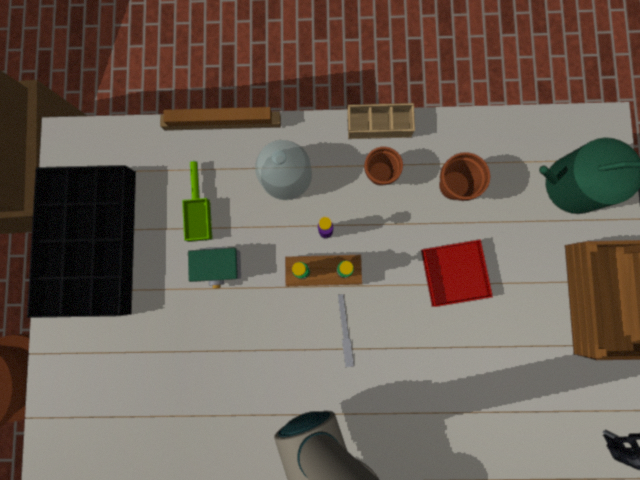

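The side view shows two green dispensers with knobs at (371,224) and (355,249) in the brown stand. They appear at (345,268) and (299,269) in the top view. The look-alike is purple, at side (317,229) and top (325,224), and it stands outside the stand, so I leave it alone. The tray is at top (457,273), the tin at (213,265), and the widger at (345,330).

```bash
python3 - <<'E'
from h import *
B={}
for c in("side","top"):
    im=cv2.imread(f"pics/{c}0.png"); hsv=cv2.cvtColor(im,cv2.COLOR_BGR2HSV)
    m=cv2.inRange(hsv,(20,180,90),(32,255,255))
    n,l,st,ce=cv2.connectedComponentsWithStats(m)
    for i in range(1,n):
        if st[i][4]>25: print(c,st[i],ce[i].round(1))
    B[c]=[(ce[i],st[i]) for i in range(1,n) if st[i][4]>60]
    r=cv2.inRange(hsv,(0,200,60),(4,255,255))|cv2.inRange(hsv,(176,200,60),(180,255,255))
    if c=="top":
        r=cv2.morphologyEx(r,cv2.MORPH_OPEN,np.ones((5,5)))
        k=max(cv2.findContours(r,0,2)[0],key=cv2.contourArea); bx=cv2.boxPoints(cv2.minAreaRect(k)); print("tray corners z.03",[atz(c,p,.03).round(3) for p in bx]); print("centre",np.mean([atz(c,p,.03) for p in bx],0))
for a in B["side"]:
    for b in B["top"]:
        p,e=tri([ray("side",a[0]),ray("top",b[0])])
        if max(e)<.01: print(a[0].round(),b[0].round(),p.round(4),np.round(e,4))
print("stand corner pts z.045",[atz("top",q,.045).round(3) for q in((286,258),(361,255),(362,285),(286,287))])
for n,q in(("tin",(213,265)),("button",(217,287)),("widger1",(341,294)),("widger2",(349,366)),("purple",(325,224))): print(n,atz("top",q,0.03).round(3))
import cv2
a=cv2.imread("pics/side0.png")[200:330,290:400];b=cv2.imread("pics/top0.png")[200:310,270:380]
cv2.imwrite("pics/crop.png",np.hstack([cv2.resize(a,(390,460),interpolation=2),cv2.resize(b,(400,460),interpolation=2)]))
E
```

```text
side [365 217  14  15 174] [371.3 223.5]
side [310 222  14  15 175] [316.3 228.5]
side [348 241  15  16 208] [354.6 248.5]
side [324 375   7  12  58] [326.7 380.6]
top [319 217  12  12 110] [324.8 222.9]
top [340 260  14  14 150] [346.1 266.8]
top [292 262  14  14 149] [298.1 268.3]
tray corners z.03 [array([ 0.582, -0.209,  0.03 ]), array([ 0.603, -0.351,  0.03 ]), array([ 0.47 , -0.366,  0.03 ]), array([ 0.449, -0.225,  0.03 ])]
centre [ 0.52590425 -0.28793868  0.03      ]
[371. 224.] [346. 267.] [ 0.5379 -0.0229  0.1502] [0.0015 0.0015]
[316. 229.] [325. 223.] [0.6348 0.0204 0.1388] [0.001 0.001]
[355. 248.] [298. 268.] [0.5368 0.0787 0.1512] [0.0013 0.0013]
stand corner pts z.045 [array([0.568, 0.115, 0.045]), array([ 0.571, -0.062,  0.045]), array([ 0.501, -0.062,  0.045]), array([0.499, 0.116, 0.045])]
tin [0.555 0.292 0.03 ]
button [0.503 0.282 0.03 ]
widger1 [ 0.481 -0.013  0.03 ]
widger2 [ 0.314 -0.028  0.03 ]
purple [0.649 0.021 0.03 ]
```

View pics/crop.png

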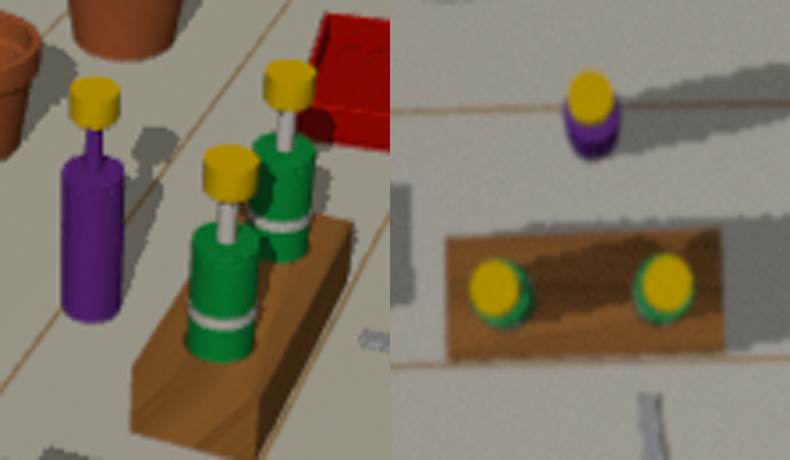

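The crop confirms it: both green bodies stand in the stand and the purple one stands apart behind it. The knob centres measure z≈0.151 against an expected 0.1525, and their spacing is 101 mm. I'll move over the −y dispenser with the gripper shut and the tool axes squared to the world.

Call:
servo_tool:
  increments:
    - [0, 0, 0, 0, 0, 8.36, 1]
    - [0, 0, 0, 0, 0, 8.36, 1]
    - [0, 0, 0, 0, 0, 8.36, 1]
    - [2.4, -4.1, 0, 0, 0, 0, 1]
    - [2.4, -4.1, 0, 0, 0, 0, 1]

```text
clock: 1.2
position: [0.2919, -0.4387, 0.2389]
ee_rot: [-0.0, 1.0, -0.001, 0.0]
contact_force: [0.8, -0.0, 0.7]
width: 0.0123
gripper_force: 0.0
```

Call:
servo_tool:
  increments:
    - [2.4, -4.1, 0, 0, 0, 0, 1]
    - [2.4, -4.1, 0, 0, 0, 0, 1]
    - [2.4, -4.1, 0, 0, 0, 0, 1]
    - [2.4, -4.1, 0, 0, 0, 0, 1]
    - [2.4, -4.1, 0, 0, 0, 0, 1]

```text
clock: 1.7
position: [0.4124, -0.2321, 0.2396]
ee_rot: [0.0, 1.0, -0.0, 0.0]
contact_force: [1.3, -0.9, 0.2]
width: -0.0003
gripper_force: 0.0
```

Call:
servo_tool:
  increments:
    - [2.4, -4.1, 0, 0, 0, 0, 1]
    - [2.4, -4.1, 0, 0, 0, 0, 1]
    - [2.4, -4.1, 0, 0, 0, 0, 1]
    - [2.4, -4.1, 0, 0, 0, 0, 1]
    - [0, 0, 0, 0, 0, 0, 1]

```text
clock: 2.2
position: [0.5102, -0.0648, 0.2394]
ee_rot: [-0.001, 1.0, 0.003, 0.001]
contact_force: [-0.6, -0.8, -1.2]
width: -0.0004
gripper_force: 0.0
```

Call:
servo_tool:
  increments:
    - [2.8, -4.1, 0, 0, 0, 0, 1]
    - [0, 0, 3, 0, 0, 0, 1]
    - [0, 0, 2.5, 0, 0, 0, 1]
    - [0, 0, 0, 0, 0, 0, 1]
    - [0, 0, 0, 0, 0, 0, 1]

```text
clock: 2.7
position: [0.5356, -0.0294, 0.1845]
ee_rot: [0.0, 1.0, -0.0, -0.0]
contact_force: [0.3, -0.4, 0.1]
width: 0.0001
gripper_force: 0.0
```

```bash
python3 - <<'E'
from h import *
F=[]
for i in range(6):
    im=optics.get_image("side"); s=manip.get_state(); F.append(s["contact_force"])
print(s["position"],np.round(F,2).tolist())
a=im[190:290,310:440]; cv2.imwrite("pics/s1.png",cv2.resize(a,(780,600),interpolation=2)[...,::-1])
E
```

```text
[ 0.53627457 -0.0292179   0.18547114] [[0.33, -0.05, -0.23], [0.31, -0.6, 0.97], [-0.43, 0.07, -0.41], [-0.44, -0.02, 0.9], [-0.19, 0.86, 0.4], [0.14, -0.73, 0.48]]
```

View pics/s1.png

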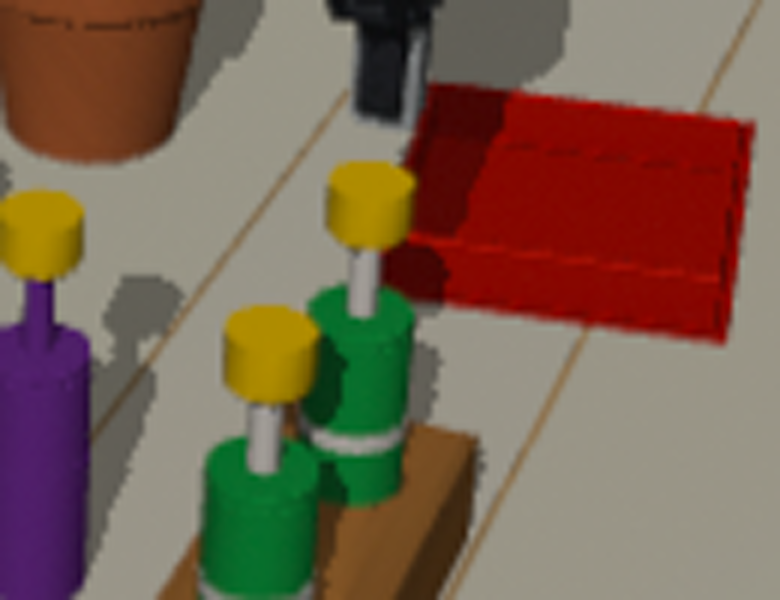

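The gripper tip is above the −y knob and about 6 mm short in y. I'll correct that and descend gently.

Call:
servo_tool:
  increments:
    - [0.2, -0.6, 0, 0, 0, 0, 1]
    - [0, 0, 0.5, 0, 0, 0, 1]
    - [0, 0, 0.4, 0, 0, 0, 1]
    - [0, 0, 0.2, 0, 0, 0, 1]
    - [0, 0, 0, 0, 0, 0, 1]

```text
clock: 3.5
position: [0.5373, -0.0227, 0.1726]
ee_rot: [-0.0, 1.0, 0.0, -0.001]
contact_force: [0.6, 0.5, 0.1]
width: 0.0001
gripper_force: 0.0
```

Call:
servo_tool:
  increments:
    - [0, 0, 0.1, 0, 0, 0, 1]
    - [0, 0, 0.1, 0, 0, 0, 1]
    - [0, 0, 0.1, 0, 0, 0, 1]
    - [0, 0, 0.1, 0, 0, 0, 1]
    - [0, 0, 0.1, 0, 0, 0, 1]

```text
clock: 4.0
position: [0.5377, -0.0228, 0.1682]
ee_rot: [0.0, 1.0, 0.0, 0.0]
contact_force: [-0.3, 0.1, -0.4]
width: -0.0006
gripper_force: 0.0
```

Call:
servo_tool:
  increments:
    - [0, 0, 0.1, 0, 0, 0, 1]
    - [0, 0, 0.1, 0, 0, 0, 1]
    - [0, 0, 0.1, 0, 0, 0, 1]
    - [0, 0, 0.1, 0, 0, 0, 1]
    - [0, 0, 0.1, 0, 0, 0, 1]

```text
clock: 4.5
position: [0.5378, -0.0228, 0.1634]
ee_rot: [0.0, 1.0, 0.0, 0.0]
contact_force: [-0.9, 0.6, 0.9]
width: 0.0004
gripper_force: 0.9
```

Call:
servo_tool:
  increments:
    - [0, 0, 0.1, 0, 0, 0, 1]
    - [0, 0, 0.1, 0, 0, 0, 1]
    - [0, 0, 0.1, 0, 0, 0, 1]
    - [0, 0, 0.1, 0, 0, 0, 1]
    - [0, 0, 0, 0, 0, 0, 1]

```text
clock: 5.0
position: [0.5377, -0.0228, 0.1591]
ee_rot: [0.0, 1.0, 0.0, -0.0]
contact_force: [-0.2, 0.1, -0.3]
width: 0.0002
gripper_force: 0.2
```

```bash
cat > look.py <<'E'
from h import *
import sys
F=[];P=[]
for i in range(8):
    im=optics.get_image("side"); s=manip.get_state(); F.append(s["contact_force"]); P.append(s["position"])
print(s["clock"],np.mean(P,0).round(4),np.mean(F,0).round(2))
hsv=cv2.cvtColor(im,cv2.COLOR_RGB2HSV)
n,l,st,ce=cv2.connectedComponentsWithStats(cv2.inRange(hsv,(20,180,60),(32,255,255)))
print([(st[i].tolist(),ce[i].round(1).tolist()) for i in range(1,n) if st[i][4]>60])
cv2.imwrite(f"pics/{sys.argv[1]}.png",cv2.resize(im[190:290,310:440],(780,600),interpolation=2)[...,::-1])
E
python3 look.py s2
```

```text
5.4 [ 0.5376 -0.0228  0.1591] [ 0.06 -0.22  0.15]
[([310, 222, 14, 15, 176], [316.3, 228.6]), ([365, 223, 14, 12, 127], [371.0, 228.9]), ([348, 241, 15, 16, 215], [354.9, 248.6]), ([324, 375, 7, 12, 64], [327.0, 380.7])]
```

View pics/s2.png

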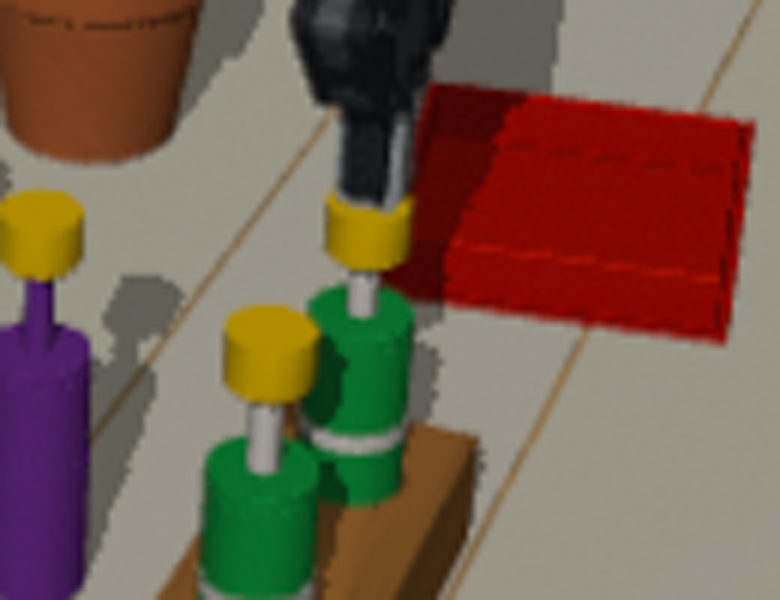

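The tip is on the knob and the plunger is about 10 mm down, with the dispenser seated upright. I'll keep pressing, with each call ending in motion so the force reading means something.

Call:
servo_tool:
  increments:
    - [0, 0, 0.1, 0, 0, 0, 1]
    - [0, 0, 0.1, 0, 0, 0, 1]
    - [0, 0, 0.1, 0, 0, 0, 1]
    - [0, 0, 0.1, 0, 0, 0, 1]
    - [0, 0, 0.1, 0, 0, 0, 1]

```text
clock: 5.9
position: [0.5378, -0.0228, 0.1543]
ee_rot: [0.0, 1.0, 0.0, 0.0]
contact_force: [0.4, -0.2, 2.1]
width: -0.0001
gripper_force: 0.9
```

Call:
servo_tool:
  increments:
    - [0, 0, 0.1, 0, 0, 0, 1]
    - [0, 0, 0.1, 0, 0, 0, 1]
    - [0, 0, 0.1, 0, 0, 0, 1]
    - [0, 0, 0.1, 0, 0, 0, 1]
    - [0, 0, 0.1, 0, 0, 0, 1]

```text
clock: 6.4
position: [0.5378, -0.0228, 0.1492]
ee_rot: [0.0, 1.0, 0.0, 0.0]
contact_force: [-0.3, 0.0, 2.0]
width: 0.0001
gripper_force: 0.9
```

Call:
servo_tool:
  increments:
    - [0, 0, 0.1, 0, 0, 0, 1]
    - [0, 0, 0.1, 0, 0, 0, 1]
    - [0, 0, 0.1, 0, 0, 0, 1]
    - [0, 0, 0.1, 0, 0, 0, 1]
    - [0, 0, 0.1, 0, 0, 0, 1]

```text
clock: 6.9
position: [0.5378, -0.0228, 0.1442]
ee_rot: [0.0, 1.0, 0.0, 0.0]
contact_force: [0.1, 0.0, 1.8]
width: -0.0
gripper_force: 0.9
```

Call:
servo_tool:
  increments:
    - [0, 0, 0.1, 0, 0, 0, 1]
    - [0, 0, 0.1, 0, 0, 0, 1]
    - [0, 0, 0.05, 0, 0, 0, 1]
    - [0, 0, 0.05, 0, 0, 0, 1]
    - [0, 0, 0.05, 0, 0, 0, 1]

```text
clock: 7.4
position: [0.5378, -0.0228, 0.1408]
ee_rot: [0.0, 1.0, 0.0, 0.0]
contact_force: [0.8, -0.9, 1.6]
width: -0.0001
gripper_force: 0.9
```

Call:
servo_tool:
  increments:
    - [0, 0, 0.05, 0, 0, 0, 1]
    - [0, 0, 0.05, 0, 0, 0, 1]
    - [0, 0, 0.03, 0, 0, 0, 1]
    - [0, 0, 0.03, 0, 0, 0, 1]
    - [0, 0, 0.03, 0, 0, 0, 1]

```text
clock: 7.9
position: [0.5382, -0.0229, 0.14]
ee_rot: [0.0, 1.0, 0.0, 0.001]
contact_force: [-1.0, -0.2, 9.2]
width: -0.0001
gripper_force: 4.6
```

That is the hard stop: TCP 0.140 as predicted, with the force jumping to 9 N. The −y dispenser is the free one and it is home. Next I'll retreat and move over the +y knob.

Call:
servo_tool:
  increments:
    - [0, 0, -2.5, 0, 0, 0, 1]
    - [0, 0, -2.3, 0, 0, 0, 1]
    - [0, -3.4, 0, 0, 0, 0, 1]
    - [0, -3.4, 0, 0, 0, 0, 1]
    - [-0.1, -3.3, 0, 0, 0, 0, 1]

```text
clock: 8.4
position: [0.5366, 0.0791, 0.1867]
ee_rot: [-0.0, 1.0, -0.0, -0.0]
contact_force: [0.9, 0.1, -1.1]
width: -0.0
gripper_force: 0.0
```

Call:
servo_tool:
  increments:
    - [0, 0, 0.7, 0, 0, 0, 1]
    - [0, 0, 0.5, 0, 0, 0, 1]
    - [0, 0, 0, 0, 0, 0, 1]
    - [0, 0, 0, 0, 0, 0, 1]
    - [0, 0, 0, 0, 0, 0, 1]

```text
clock: 8.9
position: [0.537, 0.0773, 0.1749]
ee_rot: [0.0, 1.0, -0.001, 0.0]
contact_force: [-0.7, 0.1, -0.2]
width: -0.0001
gripper_force: 0.0
```

Call:
servo_tool:
  increments:
    - [0, -0.1, 0.2, 0, 0, 0, 1]
    - [0, 0, 0.2, 0, 0, 0, 1]
    - [0, 0, 0.2, 0, 0, 0, 1]
    - [0, 0, 0.1, 0, 0, 0, 1]
    - [0, 0, 0.1, 0, 0, 0, 1]

```text
clock: 9.4
position: [0.5367, 0.0792, 0.1668]
ee_rot: [0.0, 1.0, 0.0, -0.0]
contact_force: [0.1, -0.6, 0.7]
width: -0.0002
gripper_force: 0.5
```

Call:
servo_tool:
  increments:
    - [0, 0, 0.1, 0, 0, 0, 1]
    - [0, 0, 0.1, 0, 0, 0, 1]
    - [0, 0, 0.1, 0, 0, 0, 1]
    - [0, 0, 0.1, 0, 0, 0, 1]
    - [0, 0, 0.1, 0, 0, 0, 1]

```text
clock: 9.9
position: [0.5368, 0.0792, 0.1619]
ee_rot: [0.0, 1.0, 0.0, 0.0]
contact_force: [0.3, -0.6, 2.0]
width: -0.0002
gripper_force: 0.9
```

Plunger about 8 mm down at 2 N.

Call:
servo_tool:
  increments:
    - [0, 0, 0.1, 0, 0, 0, 1]
    - [0, 0, 0.1, 0, 0, 0, 1]
    - [0, 0, 0.1, 0, 0, 0, 1]
    - [0, 0, 0.1, 0, 0, 0, 1]
    - [0, 0, 0.1, 0, 0, 0, 1]

```text
clock: 10.4
position: [0.5368, 0.0792, 0.1569]
ee_rot: [0.0, 1.0, 0.0, 0.0]
contact_force: [-0.4, 0.0, 3.2]
width: -0.0004
gripper_force: 1.6
```

Call:
servo_tool:
  increments:
    - [0, 0, 0.1, 0, 0, 0, 1]
    - [0, 0, 0.1, 0, 0, 0, 1]
    - [0, 0, 0.1, 0, 0, 0, 1]
    - [0, 0, 0.05, 0, 0, 0, 1]
    - [0, 0, 0.05, 0, 0, 0, 1]

```text
clock: 10.9
position: [0.5371, 0.0792, 0.1536]
ee_rot: [0.0, 1.0, 0.0, 0.001]
contact_force: [-0.2, 0.1, 8.3]
width: -0.0
gripper_force: 3.6
```

The plunger turned stiff at about 16 mm with 8 N, so the +y dispenser is the jammed one. I'll stop here, retreat, open, and grasp its knob, now centred at z≈0.136.

Call:
servo_tool:
  increments:
    - [0, 0, -2, 0, 0, 0, 1]
    - [0, 0, -2, 0, 0, 0, -1]
    - [0, 0, 0, 0, 0, 0, -1]
    - [0, 0, 0, 0, 0, 0, -1]
    - [0, 0, 0, 0, 0, 0, -1]

```text
clock: 11.4
position: [0.5359, 0.0792, 0.1915]
ee_rot: [0.0, 1.0, 0.0, -0.001]
contact_force: [-0.2, 0.2, 0.3]
width: 0.0578
gripper_force: 0.0
```

Call:
servo_tool:
  increments:
    - [0, 0, 0, 0, 0, 0, -1]
    - [0, 0, 0, 0, 0, 0, -1]
    - [0, 0, 0, 0, 0, 0, -1]
    - [0, 0, 0, 0, 0, 0, -1]
    - [0, 0, 0, 0, 0, 0, -1]

```text
clock: 11.9
position: [0.5367, 0.0792, 0.1928]
ee_rot: [0.0, 1.0, 0.0, -0.0]
contact_force: [0.2, 0.1, 1.1]
width: 0.0854
gripper_force: 0.0
```

```bash
python3 look.py s3; python3 - <<'E'
from h import *
B={}
for c in("side","top"):
    im=optics.get_image(c)
    n,l,st,ce=cv2.connectedComponentsWithStats(cv2.inRange(cv2.cvtColor(im,cv2.COLOR_RGB2HSV),(20,180,60),(32,255,255)))
    B[c]=[ce[i] for i in range(1,n) if st[i][4]>60]
for a in B["side"]:
    for b in B["top"]:
        p,e=tri([ray("side",a),ray("top",b)])
        if max(e)<.006: print(a.round(),b.round(),p.round(4),np.round(e,4))
E
```

```text
12.3 [0.5368 0.0792 0.1929] [-0.04 -0.06  0.28]
[([310, 222, 14, 15, 177], [316.4, 228.5]), ([364, 229, 14, 15, 176], [370.3, 235.4]), ([347, 246, 16, 16, 213], [354.6, 253.4]), ([324, 375, 7, 12, 63], [326.9, 380.7])]
[316. 229.] [325. 223.] [0.6343 0.0211 0.1392] [0.0008 0.0008]
[370. 235.] [346. 268.] [ 0.5376 -0.0229  0.1234] [0.0011 0.0011]
```

View pics/s3.png

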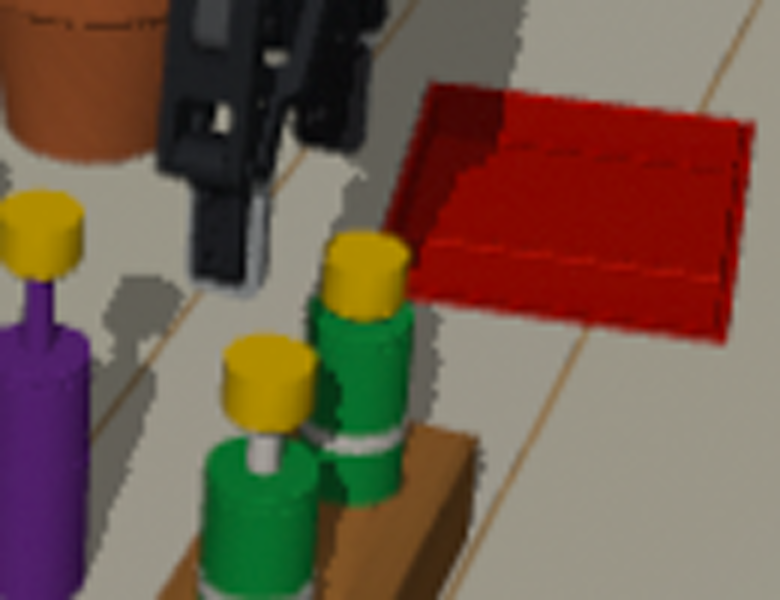

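The free plunger is home (knob centre at z 0.123) and the jammed one is about half way down, both upright. I'll descend 6.5 cm and grasp.

Call:
servo_tool:
  increments:
    - [0, 0, 2.5, 0, 0, 0, -1]
    - [0, 0, 2.5, 0, 0, 0, -1]
    - [0, 0, 1.5, 0, 0, 0, -1]
    - [0, 0, 0, 0, 0, 0, -1]
    - [0, 0, 0, 0, 0, 0, 0]
  squeeze: 40

```text
clock: 12.9
position: [0.537, 0.0792, 0.1281]
ee_rot: [0.0, 1.0, 0.0, 0.0]
contact_force: [0.9, -0.1, 0.3]
width: 0.0733
gripper_force: 0.0
```

Call:
servo_tool:
  increments:
    - [0, 0, 0, 0, 0, 0, 0.3]
    - [0, 0, 0, 0, 0, 0, 0.6]
    - [0, 0, 0, 0, 0, 0, 1]
    - [0, 0, 0, 0, 0, 0, 1]
    - [0, 0, 0, 0, 0, 0, 1]

```text
clock: 13.4
position: [0.5374, 0.0791, 0.1287]
ee_rot: [0.0, 1.0, 0.0, 0.001]
contact_force: [-1.1, -0.5, 3.4]
width: 0.0267
gripper_force: 39.3
```

Call:
servo_tool:
  increments:
    - [0, 0, 0, 0, 0, 0, 1]
    - [0, 0, 0, 0, 0, 0, 1]
    - [0, 0, 0, 0, 0, 0, 1]
    - [0, 0, 0, 0, 0, 0, 1]
    - [0, 0, 0, 0, 0, 0, 1]

```text
clock: 13.9
position: [0.537, 0.0791, 0.128]
ee_rot: [0.0, 1.0, 0.0, 0.0]
contact_force: [1.0, -0.5, 5.2]
width: 0.0264
gripper_force: 39.3
```

Call:
servo_tool:
  increments:
    - [0, 0, -0.5, 0, 0, 0, 1]
    - [0, 0, -1, 0, 0, 0, 1]
    - [0, 0, -1, 0, 0, 0, 1]
    - [0, 0, -1, 0, 0, 0, 1]
    - [0, 0, -1, 0, 0, 0, 1]

```text
clock: 14.4
position: [0.5365, 0.0794, 0.1738]
ee_rot: [-0.0, 1.0, 0.0, -0.0]
contact_force: [-0.3, -0.5, -1.9]
width: 0.0263
gripper_force: 39.7
```

```bash
python3 look.py s4
```

```text
14.8 [0.5368 0.0793 0.1734] [ 0.08 -0.16 -2.01]
[([310, 222, 14, 15, 178], [316.4, 228.5]), ([360, 226, 18, 18, 225], [368.4, 234.8]), ([324, 375, 7, 12, 63], [326.9, 380.7])]
```

View pics/s4.png

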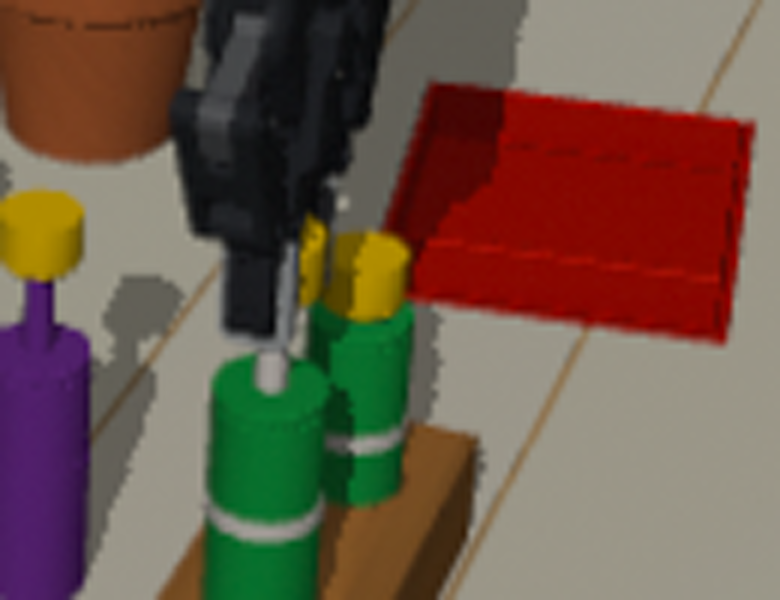

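The dispenser hangs upright in the grip with its 2 N of weight, and the free one stayed put. I'll lift it clear and carry it to the tray.

Call:
servo_tool:
  increments:
    - [0, 0, -2, 0, 0, 0, 1]
    - [0, 0, -3, 0, 0, 0, 1]
    - [0, 0, -3, 0, 0, 0, 1]
    - [0, 0, -2, 0, 0, 0, 1]
    - [0, 0, -1, 0, 0, 0, 1]

```text
clock: 15.3
position: [0.5375, 0.0793, 0.2846]
ee_rot: [-0.0, 1.0, 0.0, 0.001]
contact_force: [0.2, -0.4, -2.1]
width: 0.0266
gripper_force: 39.8
```

Call:
servo_tool:
  increments:
    - [0, 1, 0, 0, 0, 0, 1]
    - [0, 2, 0, 0, 0, 0, 1]
    - [0, 3, 0, 0, 0, 0, 1]
    - [0, 3, 0, 0, 0, 0, 1]
    - [0, 3, 0, 0, 0, 0, 1]

```text
clock: 15.8
position: [0.5356, -0.0423, 0.2808]
ee_rot: [-0.0, 1.0, 0.0, -0.002]
contact_force: [0.0, 0.6, -1.8]
width: 0.0263
gripper_force: 39.8
```

Call:
servo_tool:
  increments:
    - [0, 3, 0, 0, 0, 0, 1]
    - [0, 3, 0, 0, 0, 0, 1]
    - [0, 3, 0, 0, 0, 0, 1]
    - [0, 3, 0, 0, 0, 0, 1]
    - [0, 3, 0, 0, 0, 0, 1]

```text
clock: 16.3
position: [0.5354, -0.1924, 0.2807]
ee_rot: [-0.001, 1.0, -0.0, -0.002]
contact_force: [0.6, -0.6, -2.4]
width: 0.0264
gripper_force: 39.8
```

Call:
servo_tool:
  increments:
    - [-0.3, 3, 0, 0, 0, 0, 1]
    - [-0.4, 3, 0, 0, 0, 0, 1]
    - [-0.4, 2, 0, 0, 0, 0, 1]
    - [0, 1.5, 0, 0, 0, 0, 1]
    - [0, 0, 0, 0, 0, 0, 1]

```text
clock: 16.8
position: [0.5251, -0.2877, 0.2812]
ee_rot: [-0.0, 1.0, -0.001, -0.001]
contact_force: [0.8, 0.3, -1.4]
width: 0.0264
gripper_force: 39.8
```

Call:
servo_tool:
  increments:
    - [0, 0, 2, 0, 0, 0, 1]
    - [0, 0, 3, 0, 0, 0, 1]
    - [0, 0, 3, 0, 0, 0, 1]
    - [0, 0, 3, 0, 0, 0, 1]
    - [0, 0, 2, 0, 0, 0, 1]

```text
clock: 17.3
position: [0.5247, -0.2835, 0.1502]
ee_rot: [-0.002, 1.0, 0.001, -0.002]
contact_force: [-0.5, -0.1, -2.9]
width: 0.0266
gripper_force: 39.8
```

Call:
servo_tool:
  increments:
    - [0, 0, 1, 0, 0, 0, 1]
    - [0, 0, 0.5, 0, 0, 0, 1]
    - [0, 0, 0.4, 0, 0, 0, 1]
    - [0, 0, 0.3, 0, 0, 0, 1]
    - [0, 0, 0, 0, 0, 0, 1]

```text
clock: 17.8
position: [0.5263, -0.286, 0.1316]
ee_rot: [0.0, 1.0, 0.0, 0.001]
contact_force: [0.4, -0.4, -2.1]
width: 0.0266
gripper_force: 39.8
```

```bash
python3 look.py s5; python3 - <<'E'
from h import *
a=optics.get_image("side")[150:270,330:460]
cv2.imwrite("pics/s5.png",cv2.resize(a,(650,600),interpolation=2)[...,::-1])
E
```

```text
18.2 [ 0.5261 -0.286   0.1316] [-0.14 -0.03 -0.54]
[([310, 222, 14, 15, 176], [316.4, 228.5]), ([364, 229, 14, 15, 174], [370.1, 235.5]), ([324, 375, 7, 12, 63], [326.9, 380.7])]
```

View pics/s5.png

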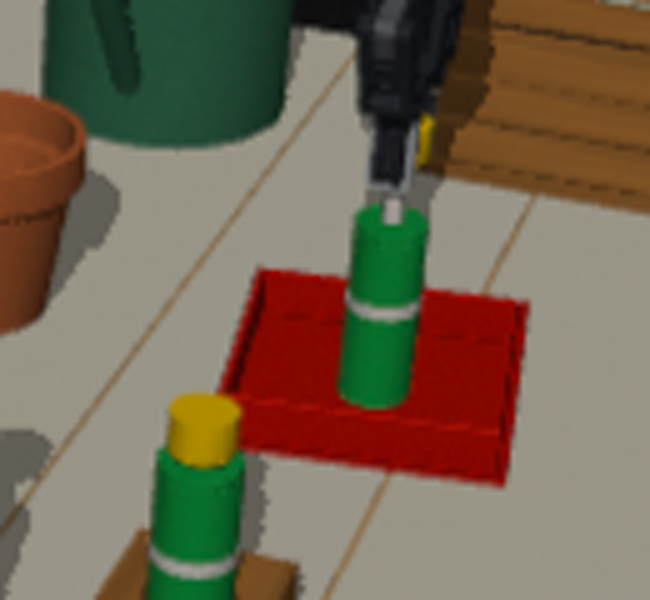

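The dispenser is upright and inside the tray. The weight on the wrist has dropped, so it may already be near the floor. I'll lower slowly and watch the force.

Call:
servo_tool:
  increments:
    - [0, 0, 0.1, 0, 0, 0, 1]
    - [0, 0, 0.1, 0, 0, 0, 1]
    - [0, 0, 0.1, 0, 0, 0, 1]
    - [0, 0, 0.1, 0, 0, 0, 1]
    - [0, 0, 0.1, 0, 0, 0, 1]

```text
clock: 18.75
position: [0.5259, -0.286, 0.1259]
ee_rot: [0.0, 1.0, 0.0, 0.0]
contact_force: [-0.3, -0.6, 1.3]
width: 0.0266
gripper_force: 40.2
```

```bash
python3 look.py s6
```

```text
19.15 [ 0.5257 -0.2859  0.1257] [ 0.45 -0.74  0.52]
[([310, 222, 14, 15, 176], [316.4, 228.5]), ([364, 229, 14, 15, 172], [370.1, 235.5]), ([324, 375, 7, 12, 64], [326.9, 380.6])]
```

The wrist now reads an upward push, so the dispenser stands on the floor. Releasing.

Call:
servo_tool:
  increments:
    - [0, 0, 0, 0, 0, 0, 0.2]
    - [0, 0, 0, 0, 0, 0, 0]
    - [0, 0, 0, 0, 0, 0, -0.4]
    - [0, 0, 0, 0, 0, 0, -1]
    - [0, 0, 0, 0, 0, 0, -1]

```text
clock: 19.65
position: [0.5257, -0.2857, 0.1259]
ee_rot: [-0.0, 1.0, 0.0, -0.0]
contact_force: [0.2, -0.8, 0.4]
width: 0.0835
gripper_force: 0.0
```

Call:
servo_tool:
  increments:
    - [0, 0, 0, 0, 0, 0, -1]
    - [0, 0, 0, 0, 0, 0, -1]
    - [0, 0, 0, 0, 0, 0, -1]
    - [0, 0, -1, 0, 0, 0, -1]
    - [0, 0, -1, 0, 0, 0, -1]

```text
clock: 20.15
position: [0.5257, -0.2858, 0.1465]
ee_rot: [-0.0, 1.0, 0.0, -0.0]
contact_force: [-0.0, 0.1, 0.2]
width: 0.0854
gripper_force: 0.0
```

Call:
servo_tool:
  increments:
    - [0, 0, -3, 0, 0, 0, -1]
    - [0, 0, -3, 0, 0, 0, -1]
    - [0, 0, -3, 0, 0, 0, -1]
    - [0, 0, -3, 0, 0, 0, -1]
    - [0, 0, 0, 0, 0, 0, -1]

```text
clock: 20.65
position: [0.5279, -0.2873, 0.2722]
ee_rot: [0.003, 1.0, 0.0, 0.005]
contact_force: [-0.6, -0.5, 0.2]
width: 0.0853
gripper_force: 0.0
```

```bash
python3 - <<'E'
from h import *
im={c:optics.get_image(c) for c in("side","top")}
a=im["side"][150:340,260:460]; b=im["top"][200:330,270:510]
cv2.imwrite("pics/end.png",np.hstack([cv2.resize(a,(400,400),interpolation=2),cv2.resize(b,(400,400),interpolation=2)])[...,::-1])
for c in im:
    n,l,st,ce=cv2.connectedComponentsWithStats(cv2.inRange(cv2.cvtColor(im[c],cv2.COLOR_RGB2HSV),(20,180,60),(32,255,255)))
    print(c,[(st[i].tolist(),ce[i].round(1).tolist()) for i in range(1,n) if st[i][4]>60])
s=manip.get_state();print(s["clock"],s["position"],s["contact_force"])
E
```

```text
side [([405, 174, 12, 12, 122], [410.1, 179.2]), ([310, 222, 14, 15, 178], [316.4, 228.5]), ([364, 229, 14, 15, 172], [370.1, 235.5]), ([324, 375, 7, 12, 64], [327.0, 380.7])]
top [([320, 217, 11, 12, 109], [324.9, 223.0]), ([340, 262, 13, 13, 135], [345.7, 267.8])]
20.75 [ 0.52606729 -0.28597276  0.26754626] [ 0.31661371 -0.10686754 -0.60266414]
```

View pics/end.png

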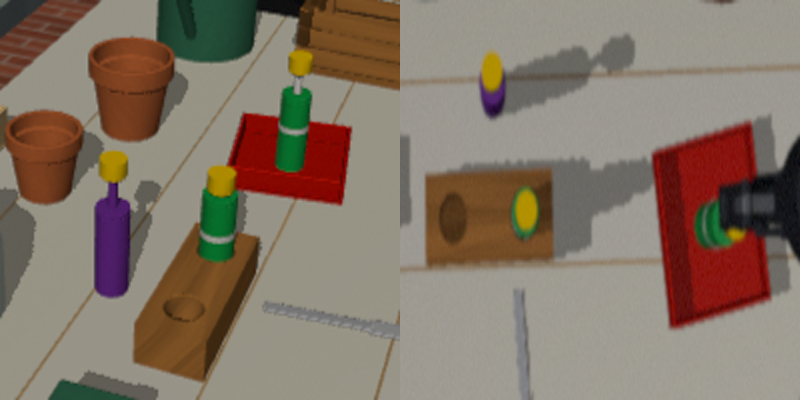

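The jammed dispenser stands upright near the middle of the red tray, with its knob at side (410,179). The free one is in its pocket with the knob home, at side (370,235). The gripper is clear and nothing else has moved.

```bash
python3 -c "
from rig import manip
print(manip.sign_off())"
```

```text
the job is handed in; nothing more can be done
None
```

The job is handed in: the −y dispenser ran free and is fully home in its pocket, and the +y one turned stiff part way at about 8 N and now stands upright in the red tray; the judged result was not reported back.

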